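# Fetch the brass die from behind the bobbin and spool

### The arm

A 6-joint arm with a two-finger parallel gripper is mounted at the origin on a cart in front of the work surface, level with it; the furniture and walls round the work are solid. World frame = base frame: x ahead of the robot, y to its left, z up, the work surface at z = 0. Lengths are in mm, angles in degrees, forces in N, time in s.
With the tool pointing down it reaches from about 300 to 850 mm from the base axis. Payload 4.2 kg.
Tool frame: the origin (TCP) lies midway between the tips of the shut fingers; the grasp point (between the pads) lies 19 mm behind it (env.grasp_offset is the distance from the TCP to the grasp point, in mm); z points along the fingers, y is the line along which they close (so a half turn about z gives the same grasp; the last joint's range is limited). The gripper opens to 91 mm and grips with 3 to 60 N. Pads are 32 mm wide; open, the fingers measure 118 mm over their backs; the gripper's body (76 mm by 178 mm) begins 60 mm behind the grasp point.
Start: joints at [-66.291, 18.312, 89.639, -0, 72.044, -1.146], TCP at [241.69, -521.756, 213.976] pointing down, gripper open.
Joint ranges: [-177.97, 177.97], [-48.28, 115.42], [12.27, 149.76], [-77.06, 257.06], [2.81, 150.46], [-146.56, 146.56]. Speed limits (degrees/s): [147.25, 147.25, 180, 180, 180, 180].

### API

Orientations are given as [roll, pitch, yaw] about the fixed x, y, z axes, in that order (R = Rz(yaw) Ry(pitch) Rx(roll)).
In Python, from workcell import env, optics gives the robot as it stands. The module is installed in compiled form; this text tells all that it offers.
- The arm moves only by the tool send_rows, never from a script. Its argument "targets" is a list that holds one entry, the list of rows, each a list of 7 numbers: the turn, a rotation vector about the world's x, y, z scaled (see below), then the shift along the world's x, y, z scaled (see below), then the closure, from -1 (fully open) to 1 (shut). In form: [[[rx, ry, rz, x, y, z, gripper], ...]]. A call has 1 to 12 rows; each row shifts and turns the commanded pose from where the row before left it; what a row does not reach is not made up. The controller multiplies each number of a shift by 0.2 m and each number of a turn by pi/2 rad. A row lasts 1/10 s, in which the tool goes at most 50 mm and 8.59 degrees, less where a joint would pass 70% of its speed; a pose out of reach is approached as far as the arm can. A call with a number of a shift or a turn outside -1 to 1 is refused whole. A call with a gripper value outside its range is refused whole. The fingers move at their own pace and stop on an object; "grip_force" is the grip in N (left out, the last holds). Time passes only in rows, so rows that do not move let the fingers close. It gives the time, the measured TCP pose, the force, the opening and the grip force at its end, in the units of the state.
- env.state(): the state, without advancing time (a new reading comes with each control period).
- optics.grab_frame(name): name is "scene" or "side" or "wrist"; returns (picture, depth): 480x640x3 uint8, red, green, blue; 480x640 float32, mm along the optical axis (not along the pixel's ray), 0 where there is no reading.
- optics.camera_info(name): a dict with "camera_matrix" (3x3 intrinsics, pixels), "k1" (the pictures are not rectified: a ray, as slopes to the right and down, at radius r is drawn at 1 + k1 r^2 times it, then the intrinsics apply), "R" (3x3) and "t" (3): a world point X has camera coordinates R X + t; the wrist camera has in their place "mount" (4x4, takes a point from camera to tool coordinates, whose origin is the TCP and whose axes are the flange's). Camera axes: x right, y down, z forward; pixel columns grow to the right and rows downward; lengths in mm; the calibration is good to about 2 mm. A picture is of the moment at which its call begins: read the wrist's pose just before it. camera_info takes no time and is no camera call.
- env.job_done(): hands the job in; it is judged then, once.
Trained networks look in the newest picture that a camera, given by its name, has taken for a name from the list of things; names that differ only in an ending like _2 or _b are one class to them, and where a whole thing is asked for, a point or a joint stands for the part that bears it (a point fixed in the world has none). Each returns a list of dicts, best first, with "conf" (0 to 1); they miss things now and then, are a little off and sometimes report something else, mostly with a low value. They report only what shows in the picture. A call takes as long as a camera call.
- optics.silhouettes(camera, name): "mask" (480x640 bool, what is visible of it) and "at" ([column, row] in pixels, amid what is visible of it).
- optics.place_of(camera, name): "at" ([column, row] in pixels: a listed point, or the origin of a listed thing).
The state is a dict: "time_s": time; "qpos": joint angles; "qvel": joint speeds; "effort": joint torques, N m; "ee_pos": TCP position; "ee_rot": TCP orientation; "force": force on the tool from outside, world axes, zero at the start; "torque": the same for the moment, N m; "gripper_width": finger opening in mm; "gripper_force": force on a finger pad.
Only numpy, scipy, OpenCV 4.12 (cv2) and the standard library are available. Lean on these libraries where they do the work, as an engineer would, in place of code of your own. Each camera call takes 0.05 s, during which the arm holds its last target. There are 200 camera calls.

### The job

Get the brass die out of its pocket on the dark wooden die stand: first move the thread spool and then the ribbon bobbin that stand in the way onto the cork side mat, then lay the die flat on the metal stamping plate, centred in and square to the scribed rectangle. With the die on the plate, put the bobbin and the spool back upright on the stand, each just where it stood, and do not disturb the thimble and the eraser that lie beside the pocket.

Things in the scene. Friction and masses are not known exactly. Their poses are not given: they have to be found in the camera images.
- spool: Thread spool with light thread and wooden flanges, standing upright on the die stand beside the bobbin (other spools lie about on the cutting mat and are not meant): 33 mm diameter, 58 mm high, 25 g. Origin: centre of its underside; z up along its axis.
- bobbin: Flat ribbon bobbin (wide pale flanges, dark ribbon), lying flat on the die stand right in front of the die: 60 mm diameter, 26 mm high, about 50 g, solid to the fingers. Origin: centre of its underside; z up along its axis. At the start the spool stands 6 mm from its side, and the die 6 mm behind it.
- die: Brass die block, 34 mm along its x, 50 mm along its y, 12 mm high (its sides can be gripped up to 10 mm), 140 g. Origin: centre of its underside, face up. It lies in the pocket of the die stand, its x along the stand's x within 0.06 rad.
- die_stand: Fixed dark wooden board 122 (x) by 114 (y) by 6 mm thick. Origin: centre of its underside, front at -x. Two rails along x (x -2 to 46 mm; y 18 to 26 and -52 to -44 mm; 18 mm high above the board) form a pocket, open at both ends, for the die at about (24, -13) mm. Lighter flush round inlays mark where the bobbin (-29, -13) and the spool (-29, 39) stand at first, within 2 mm. 20 mm of board behind the die.
- side_mat: Fixed cork mat, 120 mm (x) by 70 mm (y), 6 mm thick, bare, with room for bobbin and spool side by side along its x. Origin: centre of its underside; z up.
- stamping_plate: Fixed square metal plate, 76 by 76 mm, 8 mm thick. Origin: centre of its underside; z up. A dark rectangle 42 mm (x) by 58 mm (y) is scribed round the centre of its top: the die belongs in its middle, die x along plate x (either way round).
- thimble: Steel thimble, 20 mm diameter, 24 mm high, 12 g, standing on the die stand beside the +y rail, behind the spool: at about (41, 42) or (8, 42) mm in the stand's frame. To be left alone. Origin: centre of its underside.
- eraser: Yellow eraser 16 x 28 x 8 mm, 10 g, lying on the die stand at the other of these two places, its long side across the stand. To be left alone. Origin: centre of its underside.

How it is judged:
By the outcome, as a careful person would: the job done as asked, in the order asked, and still so for the second after the job is handed in, with the robot touching nothing.
It also fails if it takes over 125 s, if anything falls off the work surface, if the arm or the gripper's body presses on something with over 40 N, if the wrist force passes 120 N, or if a joint passes its speed limit or range.

## Working session

There is one attempt and no reset: what is moved stays moved. The work goes in short steps, Python scripts to look and compute and a tool call to move; the robot and the scene stay as the last step left them, time stands still between calls to the robot, and variables do not carry over. Pictures are saved under pics/ and viewed, at most 14 in all, crops included, and the job is handed in when it is done.

Besides the shell and the picture viewer there is one more tool, called after "Request:" in YAML: its name, and indented under it one key for each argument. send_rows: Moves the arm, as the interface text tells. Its arguments: {"type":"object","properties":{"targets":{"type":"array"},"grip_force":{"type":"number"}},"required":["targets"]}

```bash
mkdir -p pics; ls; python3 - <<'E'
from workcell import env, optics
import cv2, numpy as np
s=env.state(); print({k:np.round(v,2).tolist() for k,v in s.items()}, env.grasp_offset)
for c in ("scene","side"):
    p,d=optics.grab_frame(c); cv2.imwrite(f"pics/{c}0.png",p[:,:,::-1]); 
    i=optics.camera_info(c); print(c,{k:np.round(v,3).tolist() for k,v in i.items()})
print({k:np.round(v,4).tolist() for k,v in optics.camera_info("wrist").items()})
E
```

```text
pics
{'time_s': 0.0, 'qpos': [-66.29, 18.35, 89.71, -0.0, 72.04, -1.14], 'qvel': [0.14, -0.01, -0.06, -0.04, -0.08, 0.09], 'effort': [0.0, -41.25, -23.2, 0.07, 0.05, -0.0], 'ee_pos': [241.5, -521.28, 213.12], 'ee_rot': [-179.9, -0.0, 24.85], 'force': [-0.54, 0.08, -0.31], 'torque': [0.02, 0.02, -0.03], 'gripper_force': 0.0, 'gripper_width': 91.24} 18.8
scene {'camera_matrix': [[530.807, 0.0, 317.31], [0.0, 530.807, 240.359], [0.0, 0.0, 1.0]], 'k1': 0.014, 'R': [[-0.663, -0.749, 0.013], [-0.31, 0.258, -0.915], [0.682, -0.611, -0.403]], 't': [494.238, 156.011, 659.053]}
side {'camera_matrix': [[485.605, 0.0, 314.45], [0.0, 485.605, 245.224], [0.0, 0.0, 1.0]], 'k1': 0.019, 'R': [[0.965, -0.261, -0.012], [-0.12, -0.401, -0.908], [0.232, 0.878, -0.419]], 't': [-431.906, 199.191, 550.22]}
{'camera_matrix': [[364.1412, 0.0, 333.7345], [0.0, 364.1412, 239.9356], [0.0, 0.0, 1.0]], 'k1': -0.0183, 'mount': [[0.0008, -0.9701, -0.2427, 67.5599], [1.0, 0.0007, 0.0008, -0.2104], [-0.0006, -0.2427, 0.9701, -171.519], [0.0, 0.0, 0.0, 1.0]]}
```

View pics/scene0.png

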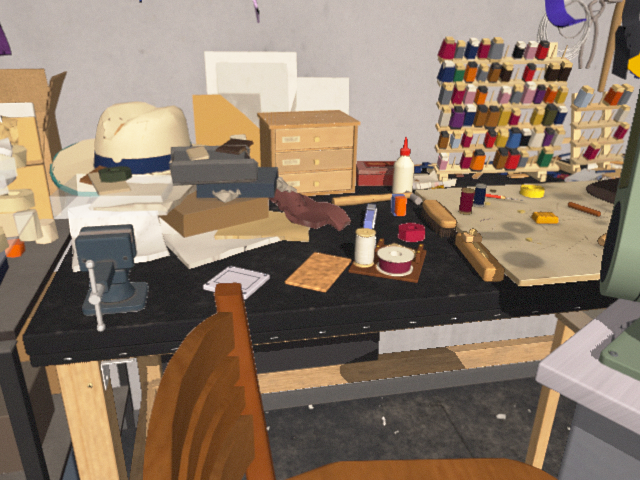

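View pics/side0.png

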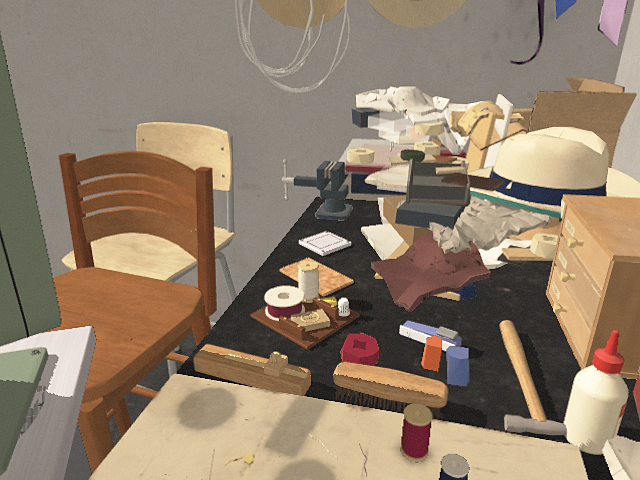

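Scene view: the stand is at about (390,262) with the spool (365,246) and bobbin (396,260), the cork mat at (320,271) and the plate at (238,281). The side view agrees: stand (305,318), mat (316,278), plate (325,243), thimble (344,305).

```bash
cat > h.py <<'E'
from workcell import env, optics
import cv2, numpy as np
from scipy.spatial.transform import Rotation as Ro
def cam(c, s=None):
    i=optics.camera_info(c); K=i["camera_matrix"]
    if c!="wrist": R,t=np.array(i["R"]),np.array(i["t"]); return K,i["k1"],R.T,-R.T@t
    s=s or env.state(); M=np.array(i["mount"]); Rt=Ro.from_euler("xyz",s["ee_rot"],degrees=True).as_matrix()
    return K,i["k1"],Rt@M[:3,:3],Rt@M[:3,3]+np.array(s["ee_pos"])
def rays(C,uv):
    K,k1,R,o=C; d=np.array([k1,0,0,0.]) 
    x=cv2.undistortPoints(np.asarray(uv,float).reshape(-1,1,2),np.array(K,float),d)[:,0]
    return np.c_[x,np.ones(len(x))]@R.T
def onz(C,uv,z):
    r=rays(C,uv); o=C[3]; return o+r*((z-o[2])/r[:,2])[:,None]
def withdepth(C,uv,dep):
    return C[3]+rays(C,uv)*np.asarray(dep)[:,None]
def maskpts(C,m,depth):
    v,u=np.nonzero(m&(depth>0)); return withdepth(C,np.c_[u,v],depth[v,u])
def proj(C,P):
    K,k1,R,o=C; return cv2.projectPoints(np.asarray(P,float).reshape(-1,3),cv2.Rodrigues(R.T)[0],-R.T@o,np.array(K,float),np.array([k1,0,0,0.]))[0][:,0]
E
python3 - <<'E'
from h import *
for c in ("scene","side"):
    C=cam(c); p,d=optics.grab_frame(c)
    for n,z in (("die_stand",0),("side_mat",0),("stamping_plate",0),("spool",6),("bobbin",6),("die",6),("thimble",6),("eraser",6)):
        for q in optics.place_of(c,n)[:2]:
            print(c,n,round(q["conf"],2),np.round(q["at"]),np.round(onz(C,[q["at"]],z)[0],1))
E
```

```text
scene die_stand 0.61 [392. 261.] [456.5  84.7   0. ]
scene side_mat 0.88 [321. 269.] [511.8 198.2   0. ]
scene spool 0.91 [363. 262.] [477.4 133.6   6. ]
scene bobbin 0.68 [396. 270.] [423.3 113.3   6. ]
scene die 0.48 [398. 253.] [462.5  61.    6. ]
side die_stand 0.8 [307. 314.] [461.   95.2   0. ]
side side_mat 0.76 [317. 274.] [510.2 215.3   0. ]
side stamping_plate 0.89 [324. 246.] [554.1 325.3   0. ]
side spool 0.7 [307. 296.] [471.7 137.4   6. ]
side spool 0.58 [304. 314.] [454.8  88.1   6. ]
side bobbin 0.55 [283. 312.] [425.4 103.1   6. ]
side die 0.73 [311. 322.] [459.4  65.4   6. ]
side thimble 0.54 [342. 311.] [513.1  80.1   6. ]
side eraser 0.54 [327. 306.] [495.2 101.7   6. ]
```

Request:
send_rows:
  targets:
    - [[0, 0, 0.006, 0.067, 0.198, 0.02, -1], [0, 0, 0.006, 0.067, 0.198, 0.02, -1], [0, 0, 0.006, 0.067, 0.198, 0.02, -1], [0, 0, 0.006, 0.067, 0.198, 0.02, -1], [0, 0, 0.006, 0.067, 0.198, 0.02, -1], [0, 0, 0.006, 0.067, 0.198, 0.02, -1], [0, 0, 0.006, 0.067, 0.198, 0.02, -1], [0, 0, 0.006, 0.067, 0.198, 0.02, -1], [0, 0, 0.006, 0.067, 0.198, 0.02, -1], [0, 0, 0.006, 0.067, 0.198, 0.02, -1], [0, 0, 0.006, 0.067, 0.198, 0.02, -1], [0, 0, 0.006, 0.067, 0.198, 0.02, -1]]

```text
time_s: 2.2
ee_pos: [402.7, -44.9, 262.4]
ee_rot: [180.0, -0.0, 31.4]
force: [1.2, 0.7, 0.0]
gripper_width: 91.0
gripper_force: 0.0
```

Request:
send_rows:
  targets:
    - [[0, 0, 0.006, 0.067, 0.198, 0, -1], [0, 0, 0.006, 0.067, 0.198, 0, -1], [0, 0, 0.006, 0.067, 0.198, 0, -1], [0, 0, 0.006, 0.067, 0.198, 0, -1], [0, 0, 0, 0, 0, 0, -1], [0, 0, 0, 0, 0, 0, -1]]

```text
time_s: 2.8
ee_pos: [455.9, 112.2, 261.7]
ee_rot: [180.0, 0.1, 33.6]
force: [-1.0, 0.1, -0.1]
gripper_width: 91.1
gripper_force: 0.0
```

```bash
python3 - <<'E'
from h import *
s=env.state(); C=cam("wrist",s); p,d=optics.grab_frame("wrist"); cv2.imwrite("pics/w1.png",p[:,:,::-1]); np.savez("w1.npz",p=p,d=d)
print(np.round(s["ee_pos"],1),np.round(s["ee_rot"],1),s["time_s"])
for n,z in (("die_stand",0),("side_mat",0),("stamping_plate",0),("spool",6),("bobbin",6),("die",6),("thimble",6),("eraser",6)):
    for q in optics.place_of("wrist",n)[:1]:
        print(n,round(q["conf"],2),np.round(q["at"]),np.round(onz(C,[q["at"]],z)[0],1))
E
```

```text
[455.9 112.2 261.7] [1.80e+02 1.00e-01 3.36e+01] 2.8
die_stand 0.97 [347. 219.] [452.3  90.    0. ]
side_mat 0.92 [291. 125.] [506.4 204.8   0. ]
stamping_plate 0.82 [218.  13.] [561.  331.3   0. ]
spool 0.86 [322. 182.] [473.4 139.5   6. ]
bobbin 0.67 [323. 227.] [429.6 109.8   6. ]
die 0.83 [369. 228.] [458.7  63.    6. ]
thimble 0.83 [389. 185.] [513.3  73.3   6. ]
eraser 0.66 [357. 180.] [498.4 107.4   6. ]
```

View pics/w1.png

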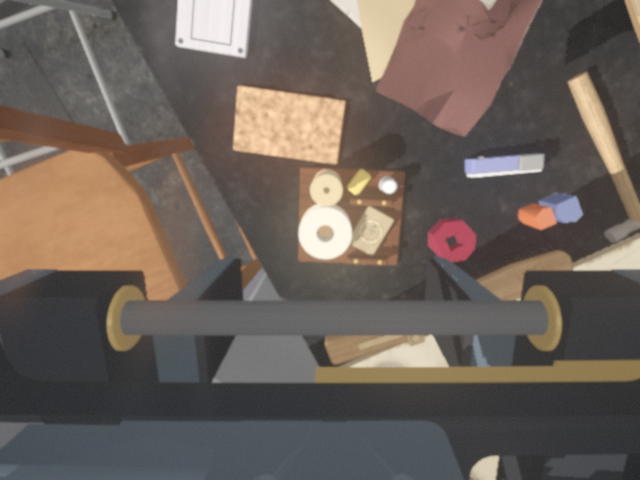

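Wrist view: the stand spans cols 299–405, rows 168–264, nearly aligned with the image. The mat is at (290,124), the plate at (214,20), the spool (325,187), bobbin (325,232), die (373,231), eraser (359,182), thimble (388,185). A chair back is near (190,150). Next, a precise fit and a check of the chair's height.

```bash
python3 - <<'E'
from h import *
s=env.state(); C=cam("wrist",s); f=np.load("w1.npz"); d=f["d"]
v,u=np.mgrid[0:250:1,0:640:1]; 
P=withdepth(C,np.c_[u.ravel(),v.ravel()],d[:250].ravel()); ok=(d[:250].ravel()>0)
# tall stuff
for lo in (60,100,150,200):
    q=P[ok&(P[:,2]>lo)&(P[:,0]>150)&(P[:,0]<800)]; print(lo,len(q), np.round(q.min(0)) if len(q) else '', np.round(q.max(0)) if len(q) else '')
q=P[ok&(u.ravel()<260)&(P[:,2]>20)]
H,xe,ye=np.histogram2d(q[:,0],q[:,1],bins=[np.arange(200,700,50),np.arange(0,600,50)]); 
for i in range(len(xe)-1):
  print(int(xe[i]),[int(q[(q[:,0]>=xe[i])&(q[:,0]<xe[i+1])&(q[:,1]>=y)&(q[:,1]<y+50),2].max(initial=-1)) for y in ye[:-1]])
t=P[ok&(abs(P[:,0]-500)<60)&(abs(P[:,1]-205)<40)]; print("mat z",np.median(t[:,2]))
for n,z in (("die_stand",6),("side_mat",6),("stamping_plate",8),("die",18),("spool",64),("bobbin",32)):
    o=optics.silhouettes("wrist",n)
    if not o: print(n,"none"); continue
    m=o[0]["mask"].astype(np.uint8); c=max(cv2.findContours(m,0,1)[0],key=cv2.contourArea)[:,0]
    w=onz(C,c,z)[:,:2].astype(np.float32); r=cv2.minAreaRect(w); pz=maskpts(C,m>0,d)[:,2]
    print(n,round(o[0]["conf"],2),np.round(r[0],1),np.round(r[1],1),round(r[2],1),"z",np.round(np.percentile(pz,[10,50,90])), "box",cv2.boundingRect(c))
E
```

```text
60 2154 [459.  80.  60.] [714. 160.  79.]
100 0  
150 0  
200 0  
200 [-1, -1, -1, -1, -1, -1, -1, -1, -1, -1, -1]
250 [-1, -1, -1, -1, -1, -1, -1, -1, -1, -1, -1]
300 [-1, -1, -1, -1, -1, -1, -1, -1, -1, 40, -1]
350 [-1, -1, -1, -1, -1, -1, -1, -1, -1, 31, -1]
400 [-1, -1, -1, -1, -1, -1, -1, -1, -1, -1, -1]
450 [-1, -1, -1, -1, -1, -1, -1, -1, -1, -1, -1]
500 [-1, -1, -1, -1, -1, -1, -1, -1, -1, -1, -1]
550 [-1, -1, -1, -1, -1, -1, -1, -1, -1, -1, -1]
600 [-1, -1, -1, -1, -1, -1, -1, -1, -1, -1, -1]
mat z 6.755149113921817
die_stand 0.78 [457.6  89. ] [114.7 123.1] 30.4 z [ 6.  7. 24.] box (297, 167, 108, 99)
side_mat 0.91 [506.  205.4] [ 73.  121.2] 25.8 z [6. 7. 8.] box (233, 86, 112, 78)
stamping_plate 0.9 [549.2 325.1] [55.1 77.4] 27.3 z [ 8.  9. 10.] box (177, 0, 75, 57)
die 0.85 [459.3  62.6] [52.3 36.3] 3.6 z [16. 17. 18.] box (350, 205, 44, 50)
spool 0.59 [475.8 133.3] [36.6 32.5] 6.1 z [32. 65. 66.] box (309, 170, 34, 37)
bobbin 0.85 [431.1 107.2] [62.5 60.1] 33.5 z [12. 33. 34.] box (298, 204, 54, 55)
```

Request:
send_rows:
  targets:
    - [[0, 0, -0.009, -0.018, -0.075, -0.19, -1], [0, 0, -0.009, -0.018, -0.075, -0.19, -1], [0, 0, -0.009, -0.018, -0.075, -0.19, -1], [0, 0, -0.009, -0.018, -0.075, -0.19, -1], [0, 0, 0, 0, 0, 0, -1], [0, 0, 0, 0, 0, 0, -1]]

```text
time_s: 4.15
ee_pos: [442.3, 52.1, 110.6]
ee_rot: [-180.0, -0.0, 30.2]
force: [-0.6, -0.5, 1.1]
gripper_width: 91.2
gripper_force: 0.0
```

```bash
cat > look.py <<'E'
from h import *
import sys
def look(tag,items,sv=True):
    s=env.state(); C=cam("wrist",s); p,d=optics.grab_frame("wrist"); cv2.imwrite(f"pics/{tag}.png",p[:,:,::-1]) if sv else 0
    print(np.round(s["ee_pos"],1),np.round(s["ee_rot"],2),s["time_s"],s["gripper_width"])
    for n,z in items:
        o=optics.silhouettes("wrist",n)
        if not o: print(n,"none"); continue
        m=o[0]["mask"].astype(np.uint8); c=max(cv2.findContours(m,0,1)[0],key=cv2.contourArea)[:,0]
        w=onz(C,c,z)[:,:2].astype(np.float32); r=cv2.minAreaRect(w)
        v,u=np.nonzero((m>0)&(d>0)); P=withdepth(C,np.c_[u,v],d[v,u]); pz=P[:,2]
        T=P[abs(P[:,2]-np.median(pz[pz>np.percentile(pz,70)]))<3]; 
        rt=cv2.minAreaRect(T[:,:2].astype(np.float32))
        print(n,round(o[0]["conf"],2),np.round(r[0],1),np.round(r[1],1),round(r[2],1),"z",np.round(np.percentile(pz,[10,50,90])),"top:",np.round(rt[0],1),np.round(rt[1],1),round(rt[2],1),"box",cv2.boundingRect(c))
    return C,p,d
E
python3 - <<'E'
from look import *
look("w2",(("die_stand",6),("die",18),("spool",64),("bobbin",32),("thimble",30),("eraser",14)))
E
```

```text
[442.3  52.1 110.6] [-1.7999e+02 -2.0000e-02  3.0230e+01] 4.15 91.21232343465987
die_stand 0.9 [456.2  89.5] [114.6 121.8] 31.2 z [ 6.  7. 24.] top: [464.   70.5] [83.4 52.2] 30.7 box (219, 119, 163, 152)
die 0.97 [458.8  62.5] [50.3 34.6] 4.8 z [16. 17. 18.] top: [458.2  62.4] [50.1 33.9] 4.9 box (301, 177, 67, 77)
spool 0.94 [476.2 130.4] [32.2 39.7] 30.2 z [38. 65. 66.] top: [474.3 133.6] [32.3 32.4] 29.6 box (213, 118, 69, 58)
bobbin 0.79 [431.3 106.6] [59.2 63.5] 74.5 z [25. 33. 34.] top: [429.6 107.1] [58.9 59.9] 79.5 box (214, 179, 89, 86)
thimble 0.68 [512.   76.5] [17.8 18.1] 76.9 z [ 9. 28. 30.] top: [512.9  76. ] [14.2 13.7] 85.6 box (342, 127, 28, 30)
eraser 0.96 [496.7 105.3] [17.2 29. ] 89.3 z [13. 15. 16.] top: [497.1 105.6] [16. 28.] 87.5 box (290, 118, 36, 44)
```

View pics/w2.png

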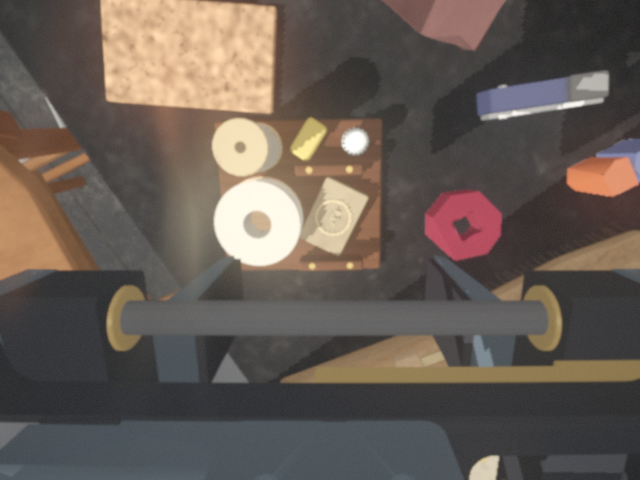

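The wrist close-up shows the stand at cols 219–382, rows 119–270. The die at (335,215) lies turned about 26° relative to the stand. That contradicts the stated 0.06 rad, but the picture and depth both show it, so I'll go by the measurement. Its corner at about (304,245) nearly touches the bobbin (258,222). Spool, bobbin and stand agree with the inlays to within 1 mm. Spool first.

Request:
send_rows:
  targets:
    - [[0, 0, 0.004, 0.08, 0.204, 0, -1], [0, 0, 0.004, 0.08, 0.204, 0, -1], [0, 0, 0, 0, 0, 0, -1], [0, 0, 0, 0, 0, -0.19, -1], [0, 0, 0, 0, 0, -0.19, -1], [0, 0, 0, 0, 0, 0, -1], [0, 0, 0, 0, 0, 0, 1], [0, 0, 0, 0, 0, 0, 1], [0, 0, 0, 0, 0, 0, 1], [0, 0, 0, 0, 0, 0, 1], [0, 0, 0, 0, 0, 0, 1], [0, 0, 0, 0, 0, 0, 1]]
  grip_force: 12

```text
time_s: 5.7
ee_pos: [473.9, 133.5, 34.4]
ee_rot: [180.0, -0.0, 31.0]
force: [0.0, -0.2, 0.2]
gripper_width: 46.1
gripper_force: 0.0
```

Request:
send_rows:
  targets:
    - [[0, 0, 0, 0, 0, 0, 1], [0, 0, 0, 0, 0, 0, 1], [0, 0, 0, 0, 0, 0, 1], [0, 0, 0, 0, 0, 0, 1], [0, 0, 0, 0, 0, 0, 1]]

```text
time_s: 6.2
ee_pos: [473.7, 133.5, 34.0]
ee_rot: [180.0, 0.0, 31.0]
force: [0.4, -0.4, 0.3]
gripper_width: 32.2
gripper_force: 12.0
```

Request:
send_rows:
  targets:
    - [[0, 0, 0, 0, 0, 0.15, 1], [0, 0, 0, 0, 0, 0.15, 1], [0, 0, 0, 0.12, 0.095, 0, 1], [0, 0, 0, 0.12, 0.095, 0, 1], [0, 0, 0, 0, 0, 0, 1], [0, 0, 0, 0, 0, -0.15, 1], [0, 0, 0, 0, 0, -0.1, 1], [0, 0, 0, 0, 0, -0.045, 1], [0, 0, 0, 0, 0, 0, 1], [0, 0, 0, 0, 0, 0, -1], [0, 0, 0, 0, 0, 0, -1], [0, 0, 0, 0, 0, 0, -1]]

```text
time_s: 7.4
ee_pos: [522.1, 171.5, 35.7]
ee_rot: [180.0, -0.1, 31.0]
force: [-0.1, -0.1, -0.3]
gripper_width: 53.4
gripper_force: 0.0
```

Request:
send_rows:
  targets:
    - [[0, 0, 0, 0, 0, 0, -1], [0, 0, 0, 0, 0, 0.2, -1], [0, 0, 0, 0, 0, 0.2, -1], [0, 0, 0, 0, 0, 0, -1], [0, 0, 0, 0, 0, 0, -1]]

```text
time_s: 7.9
ee_pos: [522.1, 171.6, 116.0]
ee_rot: [180.0, -0.1, 31.0]
force: [-0.4, 0.9, -0.7]
gripper_width: 90.4
gripper_force: 0.0
```

```bash
python3 - <<'E'
from look import *
C,p,d=look("w3",(("side_mat",6),("stamping_plate",8)))
E
```

```text
[522.1 171.6 116. ] [ 1.7996e+02 -1.3000e-01  3.0970e+01] 7.9 90.38406767485812
side_mat 0.84 [505.7 206.8] [ 71.  120.3] 26.4 z [6. 7. 8.] top: [505.6 206.7] [ 70.1 119.4] 26.1 box (209, 182, 155, 94)
stamping_plate 0.92 [559.1 331.4] [77.3 79.3] 24.9 z [ 8.  9. 10.] top: [558.8 332.5] [76.3 76.8] 24.7 box (115, 19, 111, 125)
```

View pics/w3.png

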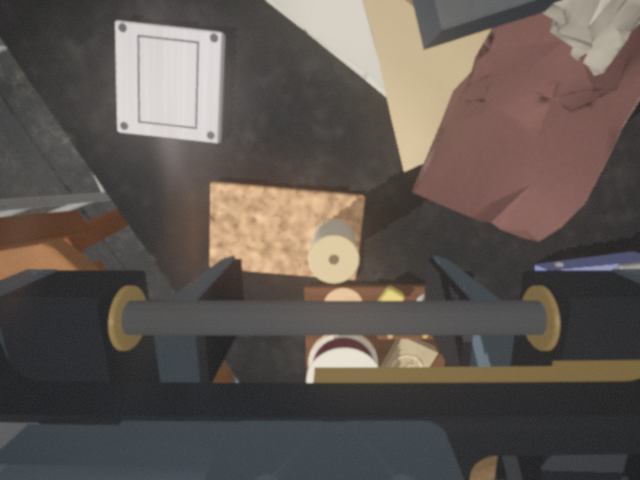

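The spool stands on the mat at (333,255). The plate at (170,80) has its rectangle's long side up the image (cols 138–198, rows 35–128), so plate y is at about 24.8°. Next, the bobbin.

Request:
send_rows:
  targets:
    - [[0, 0, 0.0909, -0.042, -0.0292, 0, -1], [0, 0, 0.0909, -0.042, -0.0292, 0, -1], [0, 0, 0.0909, -0.042, -0.0292, 0, -1], [0, 0, 0.0909, -0.042, -0.0292, 0, -1], [0, 0, 0.0909, -0.042, -0.0292, 0, -1], [0, 0, 0.0909, -0.042, -0.0292, 0, -1], [0, 0, 0.0909, -0.042, -0.0292, 0, -1], [0, 0, 0.0909, -0.042, -0.0292, 0, -1], [0, 0, 0.0909, -0.042, -0.0292, 0, -1], [0, 0, 0.0909, -0.042, -0.0292, 0, -1], [0, 0, 0.0909, -0.042, -0.0292, 0, -1], [0, 0, 0, 0, 0, 0, -1]]

```text
time_s: 9.25
ee_pos: [427.3, 106.5, 113.8]
ee_rot: [-179.8, -0.1, 120.9]
force: [0.8, -0.2, 0.2]
gripper_width: 91.2
gripper_force: 0.0
```

```bash
python3 - <<'E'
from look import *
look("w4",(("bobbin",32),("die",18),("die_stand",6)))
E
```

```text
[427.3 106.5 113.8] [-1.7979e+02 -7.0000e-02  1.2092e+02] 9.25 91.2096567151301
bobbin 0.86 [428.5 109.2] [59.4 62.4] 31.1 z [29. 33. 34.] top: [429.4 107.6] [59.1 59.4] 29.2 box (297, 201, 83, 85)
die 0.69 [451.6  74.9] [49.7 14.2] 31.1 z [15. 17. 18.] top: [452.   73.5] [48.5 14.7] 28.2 box (309, 282, 64, 18)
die_stand 0.65 [446.6 106.7] [114.2  85. ] 31.6 z [6. 7. 8.] top: [456.4  90.1] [114.  121.5] 31.1 box (283, 196, 147, 105)
```

Request:
send_rows:
  targets:
    - [[0, 0, 0, 0.011, 0.005, -0.2, -1], [0, 0, 0, 0, 0, -0.2, -1], [0, 0, 0, 0, 0, -0.12, -1], [0, 0, 0, 0, 0, 0, -1], [0, 0, 0, 0, 0, 0, 1], [0, 0, 0, 0, 0, 0, 1], [0, 0, 0, 0, 0, 0, 1], [0, 0, 0, 0, 0, 0, 1], [0, 0, 0, 0, 0, 0, 1], [0, 0, 0, 0, 0, 0, 1], [0, 0, 0, 0, 0, 0, 1], [0, 0, 0, 0, 0, 0, 1]]

```text
time_s: 10.65
ee_pos: [431.8, 108.3, 11.6]
ee_rot: [179.9, 0.0, 121.0]
force: [0.1, 0.1, 6.1]
gripper_width: 60.0
gripper_force: 12.0
```

Request:
send_rows:
  targets:
    - [[0, 0, 0, 0, 0, 0.1, 1], [0, 0, 0, 0, 0, 0.2, 1], [0, 0, 0, 0.104, 0.203, 0, 1], [0, 0, 0, 0.104, 0.203, 0, 1], [0, 0, 0, 0.104, 0.203, 0, 1], [0, 0, 0, 0, 0, 0, 1], [0, 0, 0, 0, 0, 0, 1], [0, 0, 0, 0, 0, -0.2, 1], [0, 0, 0, 0, 0, -0.06, 1], [0, 0, 0, 0, 0, -0.035, 1], [0, 0, 0, 0, 0, 0, 1], [0, 0, 0, 0, 0, 0, 1]]

```text
time_s: 11.85
ee_pos: [494.4, 229.8, 12.7]
ee_rot: [179.9, 0.0, 120.9]
force: [0.5, 0.1, -0.1]
gripper_width: 59.6
gripper_force: 12.0
```

Request:
send_rows:
  targets:
    - [[0, 0, 0, 0, 0, -0.004, 1], [0, 0, 0, 0, 0, 0, -1], [0, 0, 0, 0, 0, 0, -1], [0, 0, 0, 0, 0, 0, -1], [0, 0, 0, 0, 0, 0, -1], [0, 0, 0, 0, 0, 0.2, -1], [0, 0, 0, 0, 0, 0.2, -1], [0, 0, -0.092, -0.02, -0.06, 0.04, -1], [0, 0, -0.092, -0.02, -0.06, 0.04, -1], [0, 0, -0.092, -0.02, -0.06, 0, -1], [0, 0, -0.092, -0.02, -0.06, 0, -1], [0, 0, -0.092, -0.02, -0.06, 0, -1]]

```text
time_s: 13.05
ee_pos: [473.6, 169.6, 107.3]
ee_rot: [180.0, -0.0, 79.2]
force: [-1.2, -0.2, 0.6]
gripper_width: 91.4
gripper_force: 0.0
```

Request:
send_rows:
  targets:
    - [[0, 0, -0.092, -0.02, -0.06, 0, -1], [0, 0, -0.092, -0.02, -0.06, 0, -1], [0, 0, -0.092, -0.02, -0.06, 0, -1], [0, 0, -0.092, -0.02, -0.06, 0, -1], [0, 0, -0.092, -0.02, -0.06, 0, -1], [0, 0, -0.092, -0.02, -0.06, 0, -1], [0, 0, -0.092, -0.02, -0.06, 0, -1], [0, 0, -0.092, -0.02, -0.06, 0, -1], [0, 0, -0.092, -0.02, -0.06, 0, -1], [0, 0, 0, 0, 0, 0, -1], [0, 0, 0, 0, 0, 0, -1], [0, 0, 0, 0, 0, 0, -1]]

```text
time_s: 14.25
ee_pos: [438.2, 62.4, 107.3]
ee_rot: [-180.0, -0.0, 5.2]
force: [-0.1, -0.4, 0.3]
gripper_width: 91.2
gripper_force: 0.0
```

```bash
python3 - <<'E'
from look import *
C,p,d=look("w5",(("die",18),("die_stand",6),("thimble",30),("eraser",14)))
E
```

```text
[438.2  62.4 107.3] [-1.7999e+02 -3.0000e-02  5.1800e+00] 14.25 91.20324942237737
die 0.63 [459.1  62.3] [50.8 34.6] 5.2 z [16. 17. 18.] top: [458.2  61.9] [50.2 33.4] 4.6 box (313, 180, 48, 70)
die_stand 0.61 [456.6  89.9] [114.7 123.3] 31.3 z [6. 7. 9.] top: [456.9  89.7] [113.3 121.9] 31.3 box (194, 106, 209, 195)
thimble 0.94 [512.2  75.5] [17.2 17.2] 5.2 z [14. 28. 30.] top: [513.  76.] [14.4 14.5] 31.7 box (311, 124, 27, 28)
eraser 0.72 [497.5 105.2] [16.4 28.2] 89.0 z [14. 15. 16.] top: [497.3 105.5] [15.9 27.7] 88.6 box (269, 135, 25, 41)
```

View pics/w5.png

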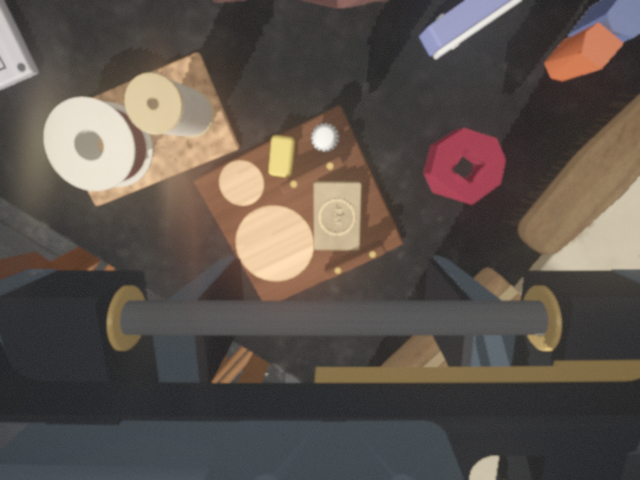

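Bobbin and spool are on the mat at (90,145) and (155,105). The die at (337,216) is unmoved, and the thimble (325,138) and eraser (282,157) are in place. Now the die, grasped 2 mm off-centre along its length to clear the rails.

Request:
send_rows:
  targets:
    - [[0, 0, 0, 0.092, -0.002, -0.15, -1], [0, 0, 0, 0, 0, -0.2, -1], [0, 0, 0, 0, 0, -0.1, -1], [0, 0, 0, 0, 0, -0.045, -1], [0, 0, 0, 0, 0, 0, -1], [0, 0, 0, 0, 0, 0, -1], [0, 0, 0, 0, 0, 0, 0], [0, 0, 0, 0, 0, 0, 0], [0, 0, 0, 0, 0, 0, 0], [0, 0, 0, 0, 0, 0, 0], [0, 0, 0, 0, 0, 0, 0], [0, 0, 0, 0, 0, 0, 0]]
  grip_force: 30

```text
time_s: 15.7
ee_pos: [456.5, 56.7, 8.1]
ee_rot: [179.4, 0.0, 5.6]
force: [3.4, -30.9, -0.6]
gripper_width: 47.2
gripper_force: 13.7
```

Request:
send_rows:
  targets:
    - [[0, 0, 0, 0, 0, 0, 1], [0, 0, 0, 0, 0, 0, 1], [0, 0, 0, 0, 0, 0, 1], [0, 0, 0, 0, 0, 0, 1]]

```text
time_s: 16.1
ee_pos: [456.6, 61.6, 8.4]
ee_rot: [180.0, -0.0, 5.1]
force: [0.7, -1.5, 2.2]
gripper_width: 33.7
gripper_force: 30.0
```

One finger brushed a rail corner while closing, but it came free. The width of 33.7 mm matches the die, so I'll lift and check.

Request:
send_rows:
  targets:
    - [[0, 0, 0, 0, 0, 0.05, 1], [0, 0, 0, 0, 0, 0.1, 1], [0, 0, 0, 0, 0, 0.2, 1], [0, 0, 0, 0, 0, 0.15, 1], [0, 0, 0, 0, 0, 0, 1], [0, 0, 0, 0, 0, 0, 1]]

```text
time_s: 16.7
ee_pos: [455.6, 61.9, 108.4]
ee_rot: [-180.0, 0.0, 5.1]
force: [-1.0, 0.4, -2.4]
gripper_width: 33.6
gripper_force: 30.0
```

```bash
python3 - <<'E'
from look import *
C,p,d=look("w6",(("die_stand",6),("thimble",30),("eraser",14)))
for c in ("side",):
    q,_=optics.grab_frame(c); cv2.imwrite("pics/s6.png",cv2.resize(q[200:380,180:420,::-1],None,fx=3,fy=3))
E
```

```text
[455.6  61.9 108.4] [-1.7998e+02  1.0000e-02  5.0600e+00] 16.7 33.602985597553754
die_stand 0.78 [457.5  89.7] [112.  121.4] 31.7 z [6. 7. 8.] top: [457.5  90. ] [111.7 121.7] 31.3 box (196, 132, 201, 155)
thimble 0.9 [514.   74.9] [16.5 16.2] 5.1 z [13. 28. 30.] top: [513.4  75.6] [14.3 13.6] 73.8 box (310, 149, 25, 26)
eraser 0.97 [497.5 105.3] [16.6 27.4] 87.9 z [14. 15. 16.] top: [497.3 105.6] [15.9 27.2] 87.3 box (267, 161, 25, 39)
```

View pics/s6.png

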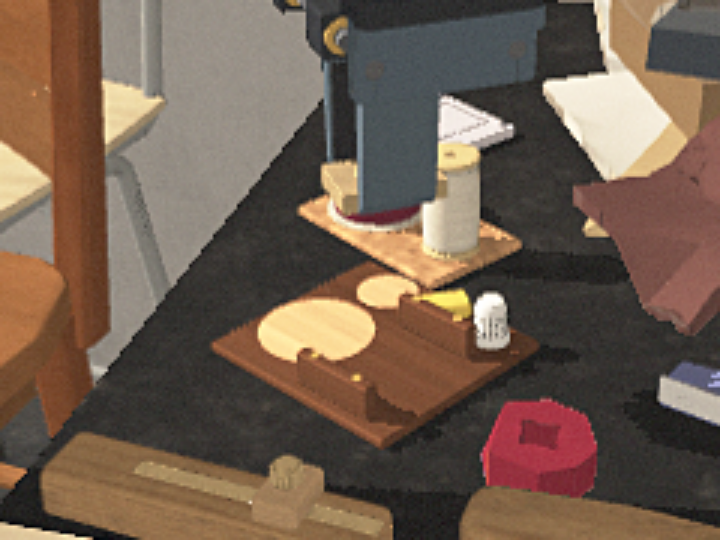

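The die is held level, and the thimble and eraser are unmoved. Carrying it over the plate for a closer look.

Request:
send_rows:
  targets:
    - [[0, 0, 0.0365, 0.071, 0.2175, 0, 1], [0, 0, 0.0365, 0.071, 0.2175, 0, 1], [0, 0, 0.0365, 0.071, 0.2175, 0, 1], [0, 0, 0.0365, 0.071, 0.2175, 0, 1], [0, 0, 0.0365, 0.071, 0.2175, 0, 1], [0, 0, 0.0365, 0.071, 0.2175, 0, 1], [0, 0, 0, 0, 0, 0, 1], [0, 0, 0, 0, 0, 0, 1], [0, 0, 0, 0, 0, 0, 1]]

```text
time_s: 17.85
ee_pos: [540.6, 321.4, 107.1]
ee_rot: [180.0, 0.2, 24.7]
force: [0.3, 0.2, -1.9]
gripper_width: 33.6
gripper_force: 30.0
```

```bash
python3 - <<'E'
from look import *
C,p,d=look("w7",(("stamping_plate",8),))
# rectified top view, 5 px/mm, of plate plane
c0=np.array([559,332]); a=np.radians(24.8); Y=np.array([np.cos(a),np.sin(a)]); X=np.array([np.sin(a),-np.cos(a)])
g=np.mgrid[-60:60:0.2,-60:60:0.2]; yy,xx=-g[0],g[1]
W=c0+xx[...,None]*X+yy[...,None]*Y; uv=proj(C,np.c_[W.reshape(-1,2),np.full(xx.size,8.)]).reshape(600,600,2).astype(np.float32)
cv2.imwrite("pics/rect7.png",cv2.remap(p[:,:,::-1].copy(),uv,None,cv2.INTER_LINEAR))
E
```

```text
[540.6 321.4 107.1] [1.7996e+02 1.7000e-01 2.4720e+01] 17.85 33.57851158092147
stamping_plate 0.86 [559.9 333.8] [73.6 76.4] 24.7 z [ 8.  9. 10.] top: [559.7 333.4] [72.8 76.1] 24.8 box (278, 160, 104, 98)
```

View pics/rect7.png

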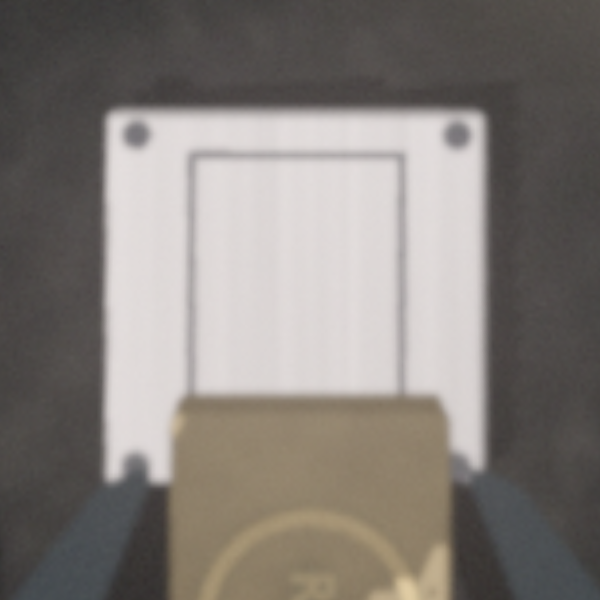

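The rectified plate view (5 px/mm) shows the rectangle at cols 190–403 with its top at row 155, so its centre is about (559.0, 332.8) at 24.8°. The die in hand shows with its front edge at rows 397 and 408 and its sides at cols 170 and 450. From this I can get its offset in the hand.

```bash
python3 - <<'E'
from h import *
s=env.state(); C=cam("wrist",s); o=C[3]; T=np.array(s["ee_pos"]); print(np.round(o),np.round(T,1))
a=np.radians(24.8); Y=np.array([np.cos(a),np.sin(a)]); X=np.array([np.sin(a),-np.cos(a)])
def at(col,row,z):
    w=np.r_[np.array([559,332])+(col-300)/5*X+(300-row)/5*Y,8.]; p=o+(w-o)*(z-o[2])/(8-o[2]); r=p[:2]-T[:2]; return round(r@X,1),round(r@Y,1)
zb=T[2]-2.4
print("bottom front",at(310,397,zb),"top front",at(310,408,zb+12),"bot L/R",at(178,398,zb),at(441,398,zb),"top L/R",at(172,560,zb+12),at(450,500,zb+12))
E
```

```text
[603. 350. 279.] [541.  321.2 107.8]
bottom front (np.float64(-0.2), np.float64(25.3)) top front (np.float64(-0.2), np.float64(26.9)) bot L/R (np.float64(-17.1), np.float64(25.2)) (np.float64(16.6), np.float64(25.2)) top L/R (np.float64(-16.7), np.float64(8.8)) (np.float64(16.5), np.float64(15.9))
```

Request:
send_rows:
  targets:
    - [[0, 0, 0, 0.0855, 0.055, 0, 1], [0, 0, 0, 0, 0, -0.2, 1], [0, 0, 0, 0, 0, -0.2, 1], [0, 0, 0, 0, 0, -0.06, 1], [0, 0, 0, 0, 0, 0, 1], [0, 0, 0, 0, 0, 0, 1], [0, 0, 0, 0, 0, 0, 1]]

```text
time_s: 18.65
ee_pos: [560.1, 334.3, 18.6]
ee_rot: [-180.0, -0.3, 24.7]
force: [0.5, -0.2, -2.1]
gripper_width: 33.7
gripper_force: 30.0
```

Request:
send_rows:
  targets:
    - [[0, 0, 0, 0, 0, 0, 1], [0, 0, 0, 0, 0, 0, 1], [0, 0, 0, 0, 0, 0, 1]]

```text
time_s: 18.95
ee_pos: [558.8, 333.8, 16.9]
ee_rot: [180.0, -0.1, 24.8]
force: [-0.7, -0.0, -2.1]
gripper_width: 33.6
gripper_force: 30.0
```

```bash
python3 - <<'E'
from h import *
for i in range(3): s=env.state(); print(np.round(s["ee_pos"],1),np.round(s["ee_rot"],2),np.round(s["force"],1)); optics.grab_frame("side")
E
```

```text
[558.8 333.8  16.9] [ 1.800e+02 -7.000e-02  2.476e+01] [-0.7 -0.  -2.1]
[558.7 333.7  16.6] [ 1.800e+02 -4.000e-02  2.476e+01] [-0.3  0.1 -1.4]
[558.7 333.7  16.5] [ 1.800e+02 -2.000e-02  2.476e+01] [ 0.  -0.6 -2. ]
```

Request:
send_rows:
  targets:
    - [[0, 0, 0, 0, 0, 0, 1], [0, 0, 0, 0, 0, 0, 1], [0, 0, 0, 0, 0, 0, 1], [0, 0, 0, 0, 0, 0, 1], [0, 0, 0, 0, 0, 0, 1], [0, 0, 0, 0, 0, 0, 1]]

```text
time_s: 19.7
ee_pos: [558.6, 333.6, 16.2]
ee_rot: [180.0, 0.0, 24.8]
force: [-0.5, -0.4, -1.8]
gripper_width: 33.5
gripper_force: 30.0
```

Request:
send_rows:
  targets:
    - [[0, 0, 0, -0.0035, -0.0065, 0, 1], [0, 0, 0, 0, 0, -0.015, 1], [0, 0, 0, 0, 0, -0.012, 1], [0, 0, 0, 0, 0, 0, 1], [0, 0, 0, 0, 0, 0, 1], [0, 0, 0, 0, 0, 0, 1], [0, 0, 0, 0, 0, 0, 1]]

```text
time_s: 20.4
ee_pos: [557.8, 332.3, 10.7]
ee_rot: [180.0, 0.0, 24.8]
force: [0.2, -0.3, -1.4]
gripper_width: 33.5
gripper_force: 30.0
```

Request:
send_rows:
  targets:
    - [[0, 0, 0, 0, 0, -0.003, 1], [0, 0, 0, 0, 0, 0, 1], [0, 0, 0, 0, 0, 0, -1], [0, 0, 0, 0, 0, 0, -1], [0, 0, 0, 0, 0, 0, -1], [0, 0, 0, 0, 0, 0, -1], [0, 0, 0, 0, 0, 0.2, -1], [0, 0, 0, -0.09, -0.04, 0.2, -1], [0, 0, 0, 0, 0, 0.05, -1], [0, 0, 0, 0, 0, 0, -1], [0, 0, 0, 0, 0, 0, -1], [0, 0, 0, 0, 0, 0, -1]]

```text
time_s: 21.6
ee_pos: [539.2, 323.8, 98.1]
ee_rot: [180.0, 0.2, 24.8]
force: [0.3, -0.0, 0.6]
gripper_width: 91.1
gripper_force: 0.0
```

```bash
cat > rect.py <<'E'
from look import *
def rect(C,p,z,name,c0=(559,332.8),deg=24.8):
    c0=np.array(c0); a=np.radians(deg); Y=np.array([np.cos(a),np.sin(a)]); X=np.array([np.sin(a),-np.cos(a)])
    g=np.mgrid[-60:60:0.2,-60:60:0.2]; yy,xx=-g[0],g[1]
    W=c0+xx[...,None]*X+yy[...,None]*Y; uv=proj(C,np.c_[W.reshape(-1,2),np.full(xx.size,float(z))]).reshape(600,600,2).astype(np.float32)
    im=cv2.remap(p[:,:,::-1].copy(),uv,None,cv2.INTER_LINEAR); return im
E
python3 - <<'E'
from rect import *
C,p,d=look("w8",(("stamping_plate",8),("die",20)))
a=rect(C,p,8,"")[80:520,80:520]; b=rect(C,p,20,"")[80:520,80:520]
cv2.imwrite("pics/rect8.png",cv2.resize(np.hstack([a,b]),(800,400)))
E
```

```text
[539.2 323.8  98.1] [179.98   0.19  24.75] 21.6 91.13801293554617
stamping_plate 0.9 [559.  333.1] [74.4 76. ] 24.8 z [ 8.  9. 10.] top: [558.9 332.9] [74.8 75.9] 24.7 box (280, 161, 107, 102)
die 0.59 [559.9 333.4] [49.3 33.7] 24.8 z [18. 19. 20.] top: [559.3 333.1] [49.4 34. ] 24.8 box (309, 179, 50, 71)
```

View pics/rect8.png

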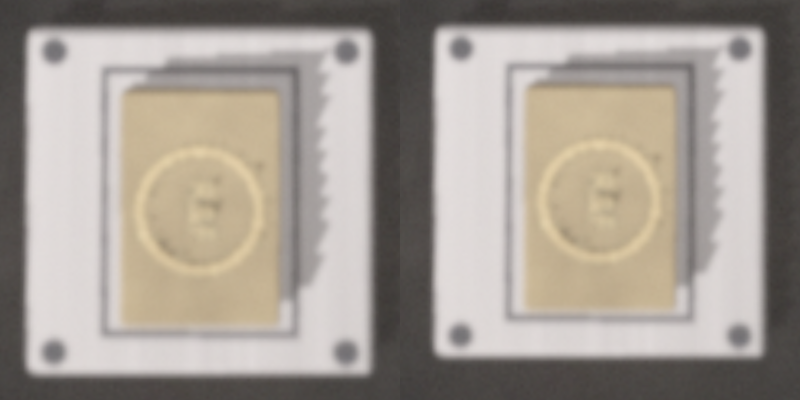

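The die sits in the rectangle with about 4 mm margin front and back and 4 mm at the sides, square to it and within about 0.5 mm of centre (left panel: rectangle cols 104–297, rows 70–334; right panel: die cols 527–677, rows 86–310). Now I fetch the bobbin.

Request:
send_rows:
  targets:
    - [[0, 0, 0.0891, -0.0187, -0.0392, 0, -1], [0, 0, 0.0891, -0.0187, -0.0392, 0, -1], [0, 0, 0.0891, -0.0187, -0.0392, 0, -1], [0, 0, 0.0891, -0.0187, -0.0392, 0, -1], [0, 0, 0.0891, -0.0187, -0.0392, 0, -1], [0, 0, 0.0891, -0.0187, -0.0392, 0, -1], [0, 0, 0.0891, -0.0187, -0.0392, 0, -1], [0, 0, 0.0891, -0.0187, -0.0392, 0, -1], [0, 0, 0.0891, -0.0187, -0.0392, 0, -1], [0, 0, 0.0891, -0.0187, -0.0392, 0, -1], [0, 0, 0.0891, -0.0187, -0.0392, 0, -1], [0, 0, 0.0891, -0.0187, -0.0392, 0, -1]]

```text
time_s: 22.95
ee_pos: [494.7, 229.8, 99.5]
ee_rot: [-179.9, -0.0, 121.3]
force: [-0.5, 0.3, 0.1]
gripper_width: 91.3
gripper_force: 0.0
```

Request:
send_rows:
  targets:
    - [[0, 0, 0, 0, 0, 0, -1], [0, 0, 0, 0, 0, 0, -1], [0, 0, 0, 0, 0, 0, -1], [0, 0, 0, 0, 0, 0, -1], [0, 0, 0, 0, 0, 0, -1], [0, 0, 0, 0, 0, 0, -1], [0, 0, 0, 0, 0, 0, -1], [0, 0, 0, 0, 0, 0, -1]]

```text
time_s: 23.75
ee_pos: [495.0, 230.3, 100.2]
ee_rot: [180.0, -0.0, 121.0]
force: [0.5, -0.2, -0.1]
gripper_width: 91.0
gripper_force: 0.0
```

```bash
python3 - <<'E'
from look import *
look("w9",(("bobbin",32),("spool",64),("die",20)))
E
```

```text
[495.  230.3 100.2] [179.99  -0.   120.98] 23.75 90.97928618204415
bobbin 0.59 [493.8 231.4] [59.2 62.3] 3.8 z [29. 33. 34.] top: [493.7 230. ] [58.2 59.8] 31.9 box (290, 202, 86, 91)
spool 0.82 [520.  173.2] [32.5 33.5] 33.7 z [56. 65. 65.] top: [518.4 173.2] [32.9 26.3] 59.2 box (297, 334, 51, 48)
die 0.71 [556.7 331.8] [53.2 34.7] 25.3 z [18. 19. 20.] top: [558.8 332.8] [50.5 34.2] 24.8 box (447, 140, 85, 58)
```

Request:
send_rows:
  targets:
    - [[0, 0, 0, -0.005, -0.003, -0.1, -1], [0, 0, 0, 0, 0, -0.2, -1], [0, 0, 0, 0, 0, -0.1, -1], [0, 0, 0, 0, 0, -0.04, -1], [0, 0, 0, 0, 0, 0, -1], [0, 0, 0, 0, 0, 0, -1], [0, 0, 0, 0, 0, 0, 1], [0, 0, 0, 0, 0, 0, 1], [0, 0, 0, 0, 0, 0, 1], [0, 0, 0, 0, 0, 0, 1], [0, 0, 0, 0, 0, 0, 1], [0, 0, 0, 0, 0, 0, 1]]
  grip_force: 12

```text
time_s: 25.15
ee_pos: [494.2, 229.7, 12.5]
ee_rot: [180.0, 0.0, 121.0]
force: [-0.6, 0.2, 3.0]
gripper_width: 59.6
gripper_force: 12.0
```

Request:
send_rows:
  targets:
    - [[0, 0, 0, 0, 0, 0, 1], [0, 0, 0, 0, 0, 0, 1], [0, 0, 0, 0, 0, 0, 1]]

```text
time_s: 25.45
ee_pos: [494.2, 229.7, 12.5]
ee_rot: [180.0, 0.0, 121.0]
force: [-1.1, -0.0, 5.0]
gripper_width: 59.3
gripper_force: 12.0
```

Request:
send_rows:
  targets:
    - [[0, 0, 0, 0, 0, 0.15, 1], [0, 0, 0, 0, 0, 0.2, 1], [0, 0, 0, -0.1075, -0.2043, 0, 1], [0, 0, 0, -0.1075, -0.2043, 0, 1], [0, 0, 0, -0.1075, -0.2043, 0, 1], [0, 0, 0, 0, 0, 0, 1], [0, 0, 0, 0, 0, 0, 1], [0, 0, 0, 0, 0, -0.2, 1], [0, 0, 0, 0, 0, -0.125, 1], [0, 0, 0, 0, 0, 0, 1], [0, 0, 0, 0, 0, 0, 1], [0, 0, 0, 0, 0, 0, 1]]

```text
time_s: 26.65
ee_pos: [431.0, 107.8, 18.2]
ee_rot: [179.8, 0.0, 121.0]
force: [0.7, -0.1, -0.7]
gripper_width: 59.7
gripper_force: 12.0
```

Request:
send_rows:
  targets:
    - [[0, 0, 0, 0, 0, 0, 1], [0, 0, 0, 0, 0, 0, 1], [0, 0, 0, 0, 0, 0, 1], [0, 0, 0, 0, 0, 0, 1], [0, 0, 0, 0, 0, 0, 1], [0, 0, 0, 0, 0, 0, 1]]

```text
time_s: 27.25
ee_pos: [429.5, 107.0, 17.2]
ee_rot: [180.0, -0.0, 121.0]
force: [0.6, -0.0, 0.9]
gripper_width: 59.6
gripper_force: 12.0
```

Settled on target (429.7, 107.1 wanted). Lower it, release and retreat.

Request:
send_rows:
  targets:
    - [[0, 0, 0, 0.001, 0, -0.016, 1], [0, 0, 0, 0, 0, -0.01, 1], [0, 0, 0, 0, 0, 0, 1], [0, 0, 0, 0, 0, 0, 1], [0, 0, 0, 0, 0, 0, 1], [0, 0, 0, 0, 0, 0, 1]]

```text
time_s: 27.85
ee_pos: [429.7, 107.0, 12.0]
ee_rot: [180.0, 0.0, 121.0]
force: [-0.8, 0.5, 3.5]
gripper_width: 59.8
gripper_force: 12.0
```

Request:
send_rows:
  targets:
    - [[0, 0, 0, 0, 0, 0, -1], [0, 0, 0, 0, 0, 0, -1], [0, 0, 0, 0, 0, 0, -1], [0, 0, 0, 0, 0, 0, -1], [0, 0, 0, 0, 0, 0.2, -1], [0, 0, 0, 0, 0, 0.2, -1], [0, 0, 0, 0, 0, 0.1, -1], [0, 0, 0, 0, 0, 0, -1], [0, 0, 0, 0, 0, 0, -1], [0, 0, 0, 0, 0, 0, -1], [0, 0, 0, 0, 0, 0, -1], [0, 0, 0, 0, 0, 0, -1]]

```text
time_s: 29.05
ee_pos: [429.1, 106.9, 111.0]
ee_rot: [-179.9, -0.0, 121.0]
force: [0.2, 0.6, 1.1]
gripper_width: 91.2
gripper_force: 0.0
```

```bash
python3 - <<'E'
from look import *
look("w10",(("bobbin",32),))
E
```

```text
[429.1 106.9 111. ] [-1.7988e+02 -4.0000e-02  1.2098e+02] 29.05 91.23874302243871
bobbin 0.88 [428.1 108.6] [59.4 62.5] 31.1 z [27. 33. 34.] top: [428.8 107.3] [59.3 59.5] 32.5 box (293, 201, 84, 86)
```

Request:
send_rows:
  targets:
    - [[0, 0, -0.0909, 0.0423, 0.0294, 0, -1], [0, 0, -0.0909, 0.0423, 0.0294, 0, -1], [0, 0, -0.0909, 0.0423, 0.0294, 0, -1], [0, 0, -0.0909, 0.0423, 0.0294, 0, -1], [0, 0, -0.0909, 0.0423, 0.0294, 0, -1], [0, 0, -0.0909, 0.0423, 0.0294, 0, -1], [0, 0, -0.0909, 0.0423, 0.0294, 0, -1], [0, 0, -0.0909, 0.0423, 0.0294, 0, -1], [0, 0, -0.0909, 0.0423, 0.0294, 0, -1], [0, 0, -0.0909, 0.0423, 0.0294, 0, -1], [0, 0, -0.0909, 0.0423, 0.0294, 0, -1], [0, 0, 0, 0, 0, 0, -1]]

```text
time_s: 30.35
ee_pos: [523.7, 172.3, 111.6]
ee_rot: [180.0, -0.0, 31.0]
force: [-0.7, -0.3, 0.2]
gripper_width: 90.9
gripper_force: 0.0
```

Request:
send_rows:
  targets:
    - [[0, 0, 0, 0, 0, 0, -1], [0, 0, 0, 0, 0, 0, -1], [0, 0, 0, 0, 0, 0, -1], [0, 0, 0, 0, 0, 0, -1], [0, 0, 0, 0, 0, 0, -1], [0, 0, 0, 0, 0, 0, -1], [0, 0, 0, 0, 0, 0, -1], [0, 0, 0, 0, 0, 0, -1]]

```text
time_s: 31.15
ee_pos: [522.8, 171.7, 112.0]
ee_rot: [180.0, -0.0, 31.0]
force: [-0.9, 1.1, -0.3]
gripper_width: 91.3
gripper_force: 0.0
```

```bash
python3 - <<'E'
from look import *
look("w11",(("spool",64),))
E
```

```text
[522.8 171.7 112. ] [180.  -0.  31.] 31.15 91.25014828573315
spool 0.75 [526.3 174.4] [43.  32.9] 31.0 z [27. 64. 65.] top: [521.7 172. ] [32.4 32.8] 54.3 box (307, 219, 53, 67)
```

Request:
send_rows:
  targets:
    - [[0, 0, 0, -0.0045, -0.001, -0.1, -1], [0, 0, 0, 0, 0, -0.2, -1], [0, 0, 0, 0, 0, -0.085, -1], [0, 0, 0, 0, 0, 0, -1], [0, 0, 0, 0, 0, 0, -1], [0, 0, 0, 0, 0, 0, -1], [0, 0, 0, 0, 0, 0, 1], [0, 0, 0, 0, 0, 0, 1], [0, 0, 0, 0, 0, 0, 1], [0, 0, 0, 0, 0, 0, 1], [0, 0, 0, 0, 0, 0, 1], [0, 0, 0, 0, 0, 0, 1]]

```text
time_s: 32.45
ee_pos: [521.9, 171.5, 35.0]
ee_rot: [180.0, 0.0, 31.0]
force: [-0.2, -0.6, -1.1]
gripper_width: 46.3
gripper_force: 0.0
```

Request:
send_rows:
  targets:
    - [[0, 0, 0, 0, 0, 0, 1], [0, 0, 0, 0, 0, 0, 1], [0, 0, 0, 0, 0, 0, 1], [0, 0, 0, 0, 0, 0, 1], [0, 0, 0, 0, 0, 0, 1]]

```text
time_s: 32.95
ee_pos: [521.8, 171.5, 34.9]
ee_rot: [180.0, 0.0, 31.0]
force: [0.5, -0.2, -0.5]
gripper_width: 32.1
gripper_force: 12.0
```

Request:
send_rows:
  targets:
    - [[0, 0, 0, 0, 0, 0.15, 1], [0, 0, 0, 0, 0, 0.15, 1], [0, 0, 0, -0.1195, -0.095, 0, 1], [0, 0, 0, -0.1195, -0.095, 0, 1], [0, 0, 0, 0, 0, 0, 1], [0, 0, 0, 0, 0, 0, 1], [0, 0, 0, 0, 0, -0.15, 1], [0, 0, 0, 0, 0, -0.12, 1], [0, 0, 0, 0, 0, 0, 1], [0, 0, 0, 0, 0, 0, 1], [0, 0, 0, 0, 0, 0, 1], [0, 0, 0, 0, 0, 0, 1]]

```text
time_s: 34.15
ee_pos: [475.2, 133.9, 42.1]
ee_rot: [180.0, -0.1, 31.0]
force: [0.0, -0.3, 0.3]
gripper_width: 32.2
gripper_force: 12.0
```

Request:
send_rows:
  targets:
    - [[0, 0, 0, 0, 0, 0, 1], [0, 0, 0, 0, 0, 0, 1], [0, 0, 0, 0, 0, 0, 1], [0, 0, 0, 0, 0, 0, 1]]

```text
time_s: 34.55
ee_pos: [474.1, 133.5, 41.1]
ee_rot: [180.0, -0.0, 31.0]
force: [0.7, -0.5, 0.3]
gripper_width: 32.4
gripper_force: 12.0
```

Request:
send_rows:
  targets:
    - [[0, 0, 0, 0, 0, -0.018, 1], [0, 0, 0, 0, 0, -0.014, 1], [0, 0, 0, 0, 0, 0, 1], [0, 0, 0, 0, 0, 0, 1], [0, 0, 0, 0, 0, 0, 1], [0, 0, 0, 0, 0, 0, 1]]

```text
time_s: 35.15
ee_pos: [474.1, 133.6, 34.5]
ee_rot: [180.0, 0.0, 31.0]
force: [0.5, -0.8, 0.2]
gripper_width: 32.2
gripper_force: 12.0
```

Request:
send_rows:
  targets:
    - [[0, 0, 0, 0, 0, 0, -1], [0, 0, 0, 0, 0, 0, -1], [0, 0, 0, 0, 0, 0, -1], [0, 0, 0, 0, 0, 0, -1], [0, 0, 0, 0, 0, 0.15, -1], [0, 0, 0, 0, 0, 0.2, -1], [0, 0, 0, -0.08, -0.2, 0.05, -1], [0, 0, 0, -0.08, -0.2, 0, -1], [0, 0, 0, 0, 0, 0, -1], [0, 0, 0, 0, 0, 0, -1], [0, 0, 0, 0, 0, 0, -1], [0, 0, 0, 0, 0, 0, -1]]

```text
time_s: 36.35
ee_pos: [442.6, 54.3, 114.4]
ee_rot: [-180.0, -0.0, 31.1]
force: [0.1, -0.1, 0.2]
gripper_width: 91.4
gripper_force: 0.0
```

```bash
python3 - <<'E'
from look import *
look("w12",(("spool",64),("bobbin",32),("thimble",30),("eraser",14),("die_stand",6)))
q,_=optics.grab_frame("side"); cv2.imwrite("pics/s12.png",cv2.resize(q[200:380,180:420,::-1],None,fx=3,fy=3))
E
```

```text
[442.6  54.3 114.4] [-1.800e+02 -1.000e-02  3.106e+01] 36.35 91.38634105196527
spool 0.75 [475. 130.] [31.9 38.1] 29.3 z [41. 65. 66.] top: [473.5 132.8] [31.8 31.6] 31.6 box (221, 122, 65, 56)
bobbin 0.7 [430.8 107. ] [59.5 63.6] 85.1 z [21. 33. 33.] top: [429.2 107.2] [59.  60.1] 44.6 box (217, 179, 90, 86)
thimble 0.57 [512.1  76.7] [17.8 17. ] 31.6 z [13. 28. 30.] top: [513.   75.6] [14.9 14.4] 49.9 box (346, 130, 26, 28)
eraser 0.83 [497.  105.4] [15.9 27.8] 88.6 z [14. 15. 16.] top: [497.  105.5] [15.7 27.9] 88.0 box (295, 120, 36, 43)
die_stand 0.6 [456.1  89.4] [114.4 121.8] 31.1 z [ 6.  7. 23.] top: [456.7  89.9] [113.1 121.8] 31.2 box (223, 122, 162, 149)
```

View pics/w12.png

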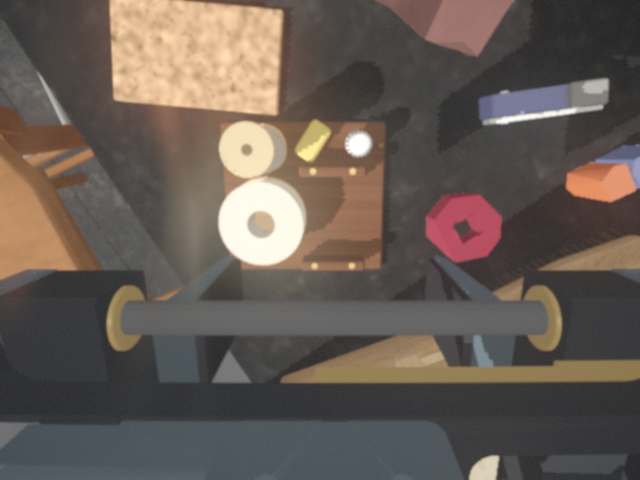

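View pics/s12.png

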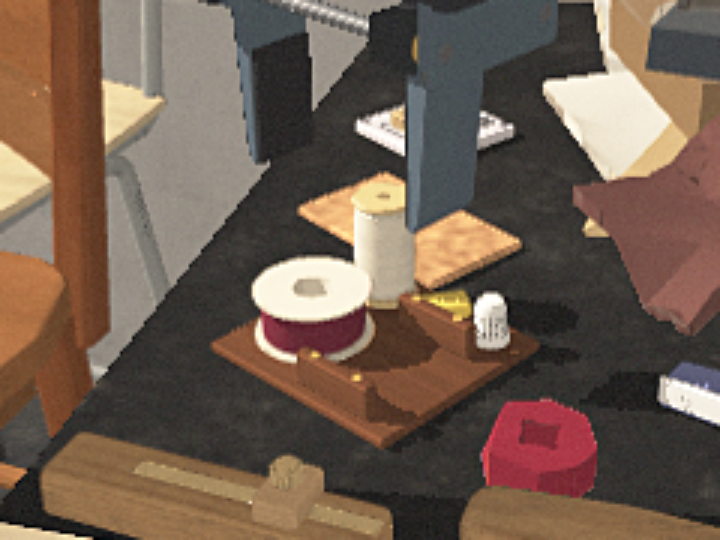

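In the wrist view the spool (247,150) and bobbin (262,222) stand upright on their inlays, within 1.2 mm of where they were measured at the start. The thimble (358,143) and eraser (313,140) are unmoved. The side view confirms this, with the die on the plate and nothing touched.

```bash
python3 -c "
from workcell import env
print(env.job_done())"
```

```text
the job is handed in; nothing more can be done
None
```

The job is handed in at about 36 s: the die is flat and square within about 1 mm of the rectangle's centre, the bobbin and spool are back upright within about 1.2 mm, and the thimble and eraser are unmoved; the die lay about 26° askew (not within 0.06 rad as stated), and a fingertip brushed a pocket rail (about 31 N at the wrist) while closing on it.

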